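# Hang the weighing cradle on a swinging scale hook

## Robot

A 6-joint arm with a two-finger parallel gripper is mounted at the origin on the work surface. World frame = base frame: x ahead of the robot, y to its left, z up, the work surface at z = 0. Lengths are in mm, angles in degrees, forces in N, time in s.
With the tool pointing down it reaches from about 300 to 750 mm from the base axis. Payload 8.5 kg.
Tool frame: the origin (TCP) lies on the mounting face of the last link; the fingertips stand 166 mm ahead of it and the grasp point (between the pads) lies 147 mm ahead of it; z points along the fingers, y is the line along which they close (so a half turn about z gives the same grasp; the last joint's range is limited). The gripper opens to 88 mm and grips with 3 to 60 N. Pads are 18 mm wide; open, the fingers measure 123 mm over their backs; the gripper's body (75 mm by 187 mm) begins 45 mm behind the grasp point.
Start: joints at [-76.908, 21.807, 74.336, -0, 83.858, -12.336], TCP at [236.148, -496.705, 404.748] pointing down, gripper open.
Joint ranges: [-178.18, 178.18], [-50.72, 133.34], [12.68, 142.11], [-81.47, 261.47], [9.98, 163.14], [-165.26, 165.26]. Speed limits (degrees/s): [136.94, 136.94, 180, 180, 180, 180].

## Interface

Orientations are given as [roll, pitch, yaw] about the fixed x, y, z axes, in that order (R = Rz(yaw) Ry(pitch) Rx(roll)).
In Python, from rig import readout, grab_frame, camera_params, job gives the robot as it stands.
- The arm moves only by the tool play_rows, never from a script. Its argument "series" is a list of rows, each an object with "dp": the shift along the tool's x, y, z in mm, a list of three; "twist": the turn, a rotation vector about the tool's x, y, z in rad, a list of three; "hand": the closure, from 0 (fully open) to 1 (shut). In form: [{"dp": [tx, ty, tz], "twist": [ax, ay, az], "hand": hand}, ...]. A call has 1 to 20 rows; each row is the pose to reach, as a shift and turn from the pose commanded when the call began, along the tool's axes at that moment; what a row does not reach only later rows make up. A row lasts 1/12 s, in which the tool goes at most 41.7 mm and 7.16 degrees, less where a joint would pass 70% of its speed; a pose out of reach is approached as far as the arm can. A call with a gripper value outside its range is refused whole. The fingers move at their own pace and stop on an object; the grip force is fixed at half the most. Time passes only in rows, so rows that repeat a pose let the fingers close. It gives the time, the measured TCP pose, the force, the opening and the grip force at its end, in the units of the state.
- readout.get_state(): the state, without advancing time (a new reading comes with each control period).
- grab_frame(name): name is "scene" or "side" or "wrist"; returns (picture, depth): 400x640x3 uint8, blue, green, red; 400x640 float32, mm along the optical axis (not along the pixel's ray), 0 where there is no reading.
- camera_params(name): a dict with "K" (3x3 intrinsics, pixels), "dist" ([k1, k2, p1, p2, k3] as OpenCV has them; the pictures are not rectified), "T" (4x4, takes a point from camera to world coordinates); the wrist camera has in their place "tool_from_camera" (4x4, takes a point from camera to tool coordinates, whose origin is the TCP and whose axes are the flange's). Camera axes: x right, y down, z forward; pixel columns grow to the right and rows downward; lengths in mm; the calibration is good to about 2 mm. A picture is of the moment at which its call begins: read the wrist's pose just before it. camera_params takes no time and is no camera call.
- job.finish_job(): hands the job in; it is judged then, once.
The state is a dict: "clock": time; "joints": joint angles; "joint_vel": joint speeds; "effort": joint torques, N m; "ee_pos": TCP position; "orientation": TCP orientation; "ft_force": force on the tool from outside, world axes, zero at the start; "moment": the same for the moment, N m; "width": finger opening in mm; "gripper_force": force on a finger pad.
Only numpy, scipy, OpenCV 4.12 (cv2) and the standard library are available. Lean on these libraries where they do the work, as an engineer would, in place of code of your own. Each camera call takes 0.05 s, during which the arm holds its last target. There are 200 camera calls.

## Task

Pick up the white weighing cradle by its blue thumb post. With the steel bar of its bail, steady the swinging yellow hook of the hanging scale by pressing it gently back against its rubber rest and keeping it still there for a second, then slide the bar down into the hook. Let the hook come back to plumb, leave the cradle hanging freely and nearly still, and leave everything else where it is.

Things in the scene. Friction and masses are not known exactly. Their poses are not given: they have to be found in the camera images.
- cradle: Loose weighing cradle, about 0.3 kg, standing on the bench: white tray 165 x 76 x 20 mm with a steel ballast disc, an upright steel-wire bail and a blue upright thumb post. Origin: on the underside, straight below the bail; z up; the tray reaches from x = -115 to +50 mm. Its centre of mass is right below the bail's bar, so it hangs level.
- post (a point): Middle of the top face of the cradle's blue thumb post, the part to hold it by: 16 mm in the cradle's x, 20 mm in its y, at x = -100 mm, y = 0, top 100 mm above the underside; about 90 mm of free post below the top.
- bar (a point): Middle of the axis of the bail's level top bar (8 mm steel wire, along the cradle's y, straight from y = -22 to +22 mm), 110 mm above the underside. The bail stands in the plane x = 0, uprights at y = +-32 mm; below the bar is an open window 56 mm wide and 80 mm high for the hook.
- stand: Fixed stand of the hanging scale. Origin on the bench below the middle of the pivot's setting range; z up; the yellow hook opens to the stand's -x: bring the cradle from -x, its x along the stand's x, the bar above the hook's tip. Column (26 mm) at y = +215 mm, foot from y = 125 to 275 mm, arm 337 to 363 mm up from the column to y = 0, teal head 30 x 34 mm below it.
- pivot_mid (a point): Middle of the range of the hook's pivot, 302 mm above the bench, axes as the stand's. The head is clamped by hand: the pivot is at this y and height but anywhere from -12 to +12 mm of it in x, not measured: feel for the hook. The pivot yields downward on a spring, about 1.2 mm per newton, 16 mm at most.
- seat_mid (a point): Where a seated bar's axis lies for a pivot in mid range, hook plumb, unloaded: 142 mm below the pivot. Hook of 8 mm wire, in the stand's x-z plane; plumb, from the pivot: straight shank axis at x = +16 mm, 42 to 131 mm below; bottom of the bend's axis at x = 0, 150 mm below; upturned tip at x = -20 mm, its top 108 mm below.
- drop (a joint): Swing angle of the hook about its pivot, rad: 0 plumb, positive when its lower end is swung towards the stand's +x, up to 0.16, where it meets its firm rubber rest; the other way up to -0.45. It is swinging freely from the start: once back from up to -0.4, then 0.2 falling slowly to 0.1 over 40 s, period near 0.7 s; it does not stop by itself in that time. The hook weighs 0.2 kg.
- cup_a: Loose lilac clear cup, 72 mm wide, 110 mm high, origin under its centre. Bystander.
- cup_b: Loose amber clear cup, 72 mm wide, 110 mm high, origin under its centre. Bystander.
- tape: Loose green ring 70 mm wide, 20 mm high, origin under its centre. Bystander.
- disc: Loose steel disc 60 mm wide, 18 mm high, origin under its centre. Bystander.
- spray: Loose white bottle 56 mm wide, 130 mm high, origin under its centre. Bystander.
- spatula: Loose spatula lying flat along its x. Bystander.
Not all that is in view belongs to the job. Leave any brown look-alike of the cradle alone.

How it is judged (in metres and radians):
On the way, in this order (a step that is already met when the one before it is completed fails the run):
1. the cradle is lifted at least 30 mm clear of the bench, not yet touching the hook (height (world z) of cradle above 0.03 m and contact force between cradle and stand below 0.05 N), for 0.2 s.
2. the bail's bar presses the hook against its rest (swing above 0.13 rad) with 0.5 to 12 N, the hook still (below 0.1 rad/s), the bar still at least 15 mm above the seat, for 0.6 s (value of joint drop above 0.13 rad and velocity of joint drop between -0.1 and 0.1 rad/s and contact force between cradle and stand between 0.5 and 12 N and z of bar in the frame of stand above 0.172 m), for 0.6 s.
At the end, for the whole second after the job is handed in: The cradle hangs still (under 0.12 m/s) by its bar in the hook, over 30 mm clear of the bench, level within 0.2 rad, over 1.6 N on the hook; bar 142 to 168 mm up, within 30 mm in x and 25 mm in y of the stand's origin; hook within 0.1 rad of plumb (contact force between cradle and stand above 1.6 N and height (world z) of cradle above 0.03 m and z of bar in the frame of stand between 0.142 and 0.168 m and x of bar in the frame of stand between -0.03 and 0.03 m and y of bar in the frame of stand between -0.025 and 0.025 m and angle between cradle's own z axis and vertical below 0.2 rad and value of joint drop between -0.1 and 0.1 rad and linear speed of cradle below 0.12 m/s); the robot touches nothing.
It fails at once if the scale, its hook or its stand is pushed with more than 18 N (contact force between stand and anything else above 18 N).
It fails at once if the cradle is tipped by more than 0.6 rad (angle between cradle's own z axis and vertical above 0.6 rad).
It fails at once if a bystander is moved by more than 40 mm (distance of any of cup_a, cup_b, tape, disc, spray, spatula from where it was at the start of the episode above 0.04 m).
It also fails if it takes over 72 s, if anything falls off the work surface, if the arm or the gripper's body presses on something with over 40 N, if the wrist force passes 120 N, or if a joint passes its speed limit or range.

## Working session

There is one attempt and no reset: what is moved stays moved. The work goes in short steps, Python scripts to look and compute and a tool call to move; the robot and the scene stay as the last step left them, time stands still between calls to the robot, and variables do not carry over. Pictures are saved under pics/ and viewed, at most 10 in all, crops included, and the job is handed in when it is done.

Besides the shell and the picture viewer there is one more tool, called after ">>>" as name([rows], argument=value, ...), one row to a line, values as JSON. play_rows: Moves the arm, as the interface text tells. Its arguments: {"type":"object","properties":{"series":{"type":"array"}},"required":["series"]}

```bash
mkdir -p pics; python3 - <<'E'
from rig import readout, grab_frame, camera_params
import cv2, numpy as np
print(readout.get_state())
for n in ("scene","side"):
    im,d=grab_frame(n); cv2.imwrite(f"pics/{n}0.png",im); np.savez(f"{n}0.npz",im=im,d=d)
    p=camera_params(n); print(n,p)
print(camera_params("wrist"))
E
```

```text
{'clock': 0.0, 'joints': array([-7.69090872e+01,  2.18373269e+01,  7.43841796e+01, -1.17906540e-03,
        8.38586349e+01, -1.23350019e+01]), 'joint_vel': array([ 0.0403816 , -0.05142231, -0.03211272,  0.03827639, -0.02116095,
       -0.00817816]), 'effort': array([-9.91339366e-04, -4.37925446e+01, -2.24558276e+01,  7.12829106e-02,
        3.51883541e-02, -1.19963929e-04]), 'ee_pos': array([ 236.12798277, -496.66560873,  404.17532585]), 'orientation': array([-1.79921458e+02, -1.59753162e-02,  2.54260306e+01]), 'ft_force': array([ 0.87069192,  0.26919524, -0.87319609]), 'moment': array([ 0.01453463,  0.02875183, -0.00066838]), 'gripper_force': 0.0, 'width': 87.91805215257635}
scene {'K': array([[434.96054938,   0.        , 315.60406325],
       [  0.        , 434.96054938, 200.01186821],
       [  0.        ,   0.        ,   1.        ]]), 'dist': array([-0.07920396,  0.        ,  0.        ,  0.        ,  0.        ]), 'T': array([[ 5.44904629e-01,  7.14937148e-01, -4.38113935e-01,
         1.16418805e+03],
       [ 8.38463446e-01, -4.69333868e-01,  2.76956259e-01,
        -5.258540
[... 680 characters left out ...]
98e+03],
       [ 0.00000000e+00,  0.00000000e+00,  0.00000000e+00,
         1.00000000e+00]])}
{'K': array([[323.55660132,   0.        , 315.66325357],
       [  0.        , 323.55660132, 200.52499457],
       [  0.        ,   0.        ,   1.        ]]), 'dist': array([-0.00764889,  0.        ,  0.        ,  0.        ,  0.        ]), 'tool_from_camera': array([[ 2.11404892e-04, -9.61545830e-01, -2.74644447e-01,
         7.06604629e+01],
       [ 9.99999499e-01,  4.72049246e-04, -8.82931371e-04,
         6.34844896e-01],
       [ 9.78624682e-04, -2.74644122e-01,  9.61545448e-01,
         2.10506411e+01],
       [ 0.00000000e+00,  0.00000000e+00,  0.00000000e+00,
         1.00000000e+00]])}
```

View pics/scene0.png

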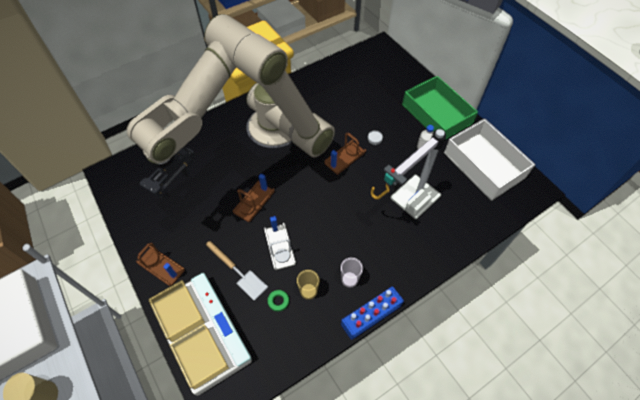

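View pics/side0.png

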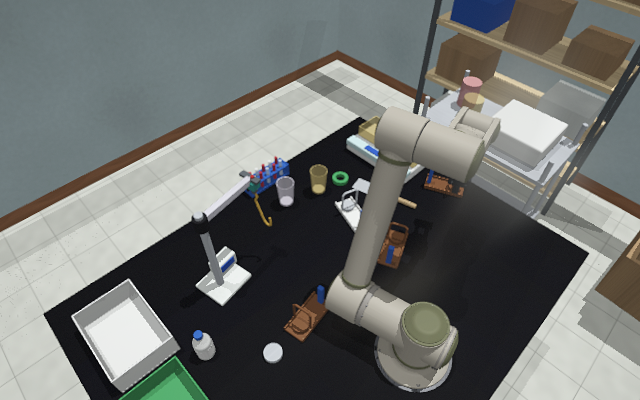

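The scene view shows the white cradle at about (280,247), with its post at (273,222). The stand's foot is at (415,197), its teal head at (390,176) and its hook at (380,190). The side view shows the hook at (262,212) and the foot at (222,275). Next I'll get positions from depth.

```bash
cat > h.py <<'E'
import numpy as np, cv2
from rig import camera_params, readout
from scipy.spatial.transform import Rotation as Ro
def cloud(n,d,T=None):
    p=camera_params(n); h,w=d.shape
    u,v=np.meshgrid(np.arange(w),np.arange(h))
    q=cv2.undistortPoints(np.stack([u,v],-1).reshape(-1,1,2).astype(float),p["K"],p["dist"]).reshape(h,w,2)
    P=np.dstack([q*d[...,None],d]); T=p["T"] if T is None else T
    return P@T[:3,:3].T+T[:3,3]
def wristT(s):
    T=np.eye(4);T[:3,:3]=Ro.from_euler("xyz",s["orientation"],degrees=True).as_matrix();T[:3,3]=s["ee_pos"]
    return T@camera_params("wrist")["tool_from_camera"]
E
python3 - <<'E'
from h import *
np.set_printoptions(precision=1,suppress=True)
z=np.load("scene0.npz");im,d=z["im"],z["d"];W=cloud("scene",d);hsv=cv2.cvtColor(im,cv2.COLOR_BGR2HSV)
def roi(x0,x1,y0,y1,m):
    r=np.zeros(d.shape,bool);r[y0:y1,x0:x1]=1;return r&m&(d>0)
H,S,V=cv2.split(hsv)
blue=(H>105)&(H<130)&(S>130)
white=(S<60)&(V>120)
def rep(n,m,k=None):
    P=W[m]; print(n,len(P),"med",np.median(P,0),"min",P.min(0),"max",P.max(0)); return P
P=rep("post",roi(262,285,212,235,blue))
print(" top",P[P[:,2]>90].mean(0))
P=rep("tray",roi(258,302,220,275,white)); P=P[(P[:,2]>5)&(P[:,2]<30)]
print(cv2.minAreaRect(P[:,:2].astype(np.float32)), cv2.boxPoints(cv2.minAreaRect(P[:,:2].astype(np.float32))))
P=rep("foot",roi(385,445,165,225,white)); Q=P[(P[:,2]>3)&(P[:,2]<35)]
print(cv2.minAreaRect(Q[:,:2].astype(np.float32)),cv2.boxPoints(cv2.minAreaRect(Q[:,:2].astype(np.float32))),np.percentile(Q[:,2],[5,50,95]))
A=roi(385,450,125,200,np.ones_like(white)); P=W[A]; P=P[(P[:,2]>340)&(P[:,2]<375)]
print("arm",cv2.minAreaRect(P[:,:2].astype(np.float32)),cv2.boxPoints(cv2.minAreaRect(P[:,:2].astype(np.float32))))
teal=(H>75)&(H<100)&(S>80);rep("teal",roi(375,405,160,190,teal))
yel=(H>15)&(H<35)&(S>120);rep("hook",roi(365,400,175,205,yel))
for n,b in dict(cupb=(295,322,268,298),cupa=(338,364,257,288),tape=(267,290,288,311),spray=(415,440,122,150),disc=(366,384,129,146),spat=(205,268,240,302),br1=(232,275,172,222)).items():
    m=roi(*b,np.ones_like(white)); P=W[m];P=P[(P[:,2]>8)]; print(n,np.median(P,0),P.min(0),P.max(0))
E
```

```text
post 81 med [ 456.  -257.1   76.7] min [ 390.9 -267.7   -0.7] max [ 462.  -223.5  112.1]
 top [ 452.4 -257.4  100.9]
tray 896 med [ 537.4 -280.6   15.4] min [ 418.7 -336.7   -5.7] max [ 605.7 -211.5  120.7]
((516.1453247070312, -276.3167724609375), (80.56742858886719, 166.69699096679688), 73.22360229492188) [[ 424.7 -290.8]
 [ 584.3 -338.9]
 [ 607.6 -261.8]
 [ 448.  -213.7]]
foot 1145 med [641.8 253.7  20.3] min [465.4  84.9  -7.4] max [700.1 370.7 369.3]
((586.8124389648438, 271.3402099609375), (205.5962371826172, 169.0201416015625), 10.096704483032227) [[470.8 336.5]
 [500.4 170.1]
 [702.8 206.2]
 [673.2 372.6]] [ 9.  16.8 23.7]
arm ((633.556396484375, 184.35043334960938), (74.93574523925781, 251.84820556640625), 14.99667739868164) [[564.8 296.3]
 [629.9  53. ]
 [702.3  72.4]
 [637.2 315.7]]
teal 96 med [653.7  64.8 340.9] min [470.   57.6  -1. ] max [670.3 251.1 360.1]
hook 128 med [595.3  74.7 173.9] min [488.4  63.1  -7.6] max [653.7 219.  288.6]
cupb [ 706.7 -274.5   73.3] [ 641.8 -316.3    8.1] [ 756.9 -200.4  119.8]
cupa [ 753.8 -129.4   74.1] [ 681.2 -170.4    8.1] [795.2 -69.4 120.4]
tape [ 693.1 -386.3   20.6] [ 633.3 -423.9    8. ] [ 726.8 -349.3   30.5]
spray [466.1 440.  128.4] [342.5 205.    8. ] [643.4 553.8 387.1]
disc [305.8 318.1  18.2] [266.3 289.2   8.2] [338.9 365.7  28.1]
spat [ 522.5 -483.    20.4] [ 357.8 -594.8    8. ] [ 638.9 -303.8   68.3]
br1 [ 300.  -268.9   18.6] [ 146.  -363.5    8. ] [ 461.2 -152.3  122.8]
```

```bash
python3 - <<'E'
from h import *
np.set_printoptions(precision=1,suppress=True)
for n,b in (("scene",(375,450,125,215)),("side",(185,262,165,305))):
    z=np.load(n+"0.npz");im,d=z["im"],z["d"];W=cloud(n,d);H,S,V=cv2.split(cv2.cvtColor(im,cv2.COLOR_BGR2HSV))
    r=np.zeros(d.shape,bool);r[b[2]:b[3],b[0]:b[1]]=1;r&=d>0
    P=W[r&(W[...,2]>345)&(W[...,2]<380)&(W[...,0]>560)&(W[...,0]<720)]
    L=cv2.fitLine(P[:,:2].astype(np.float32),cv2.DIST_HUBER,0,.01,.01).ravel();t=(P[:,:2]-L[2:])@L[:2]
    print(n,"arm",len(P),L,"yaw",np.degrees(np.arctan2(L[1],L[0]))-90,"ends",L[2:]+L[:2]*np.percentile(t,2),L[2:]+L[:2]*np.percentile(t,98),np.median(P[:,2]))
    m=r&(W[...,2]>40)&(W[...,2]<320)&(W[...,1]>200)&(W[...,1]<330)&(W[...,0]>540)
    P=W[m];print(" column",len(P),np.median(P,0),[np.median(P[abs(P[:,2]-h)<30],0) for h in(80,150,220,290)])
    m=r&(W[...,2]>5)&(W[...,2]<32)&(V>120)&(S<70)&(W[...,0]>520)&(W[...,1]<340)
    Q=W[m][:,:2].astype(np.float32);R=cv2.minAreaRect(Q);print(" foot",len(Q),R,cv2.boxPoints(R))
    m=r&(H>75)&(H<100)&(S>80)&(W[...,2]>250);P=W[m];print(" teal",len(P),np.median(P,0) if len(P) else '',P.min(0),P.max(0))
    v=im[b[2]:b[3],b[0]:b[1]];cv2.imwrite(f"pics/{n}c.png",cv2.resize(v,None,fx=4,fy=4,interpolation=2))
E
```

```text
scene arm 747 [  0.2  -1.  645.6 177.4] yaw -171.18604 ends [626.9 298.4] [663.   65.7] 363.4850479047898
 column 645 [642.9 276.5  79.9] [array([665. , 248. ,  76.4]), array([628.2, 282.6, 148.9]), array([627. , 281.5, 220.2]), array([629.1, 281.6, 281.3])]
 foot 563 ((622.7324829101562, 270.63104248046875), (136.6571807861328, 150.39051818847656), 7.490898132324219) [[545.2 336.3]
 [564.8 187.2]
 [700.3 205. ]
 [680.7 354.1]]
 teal 86 [655.1  64.2 345.1] [635.8  57.6 304. ] [670.3  87.4 360.1]
side arm 835 [  0.2  -1.  627.4 198.6] yaw -169.65642 ends [607.4 307.7] [650.8  70.3] 361.0834453791248
 column 748 [615.7 283.5  81.7] [array([645.3, 242.4,  74.8]), array([609.9, 293.6, 149.8]), array([610.3, 292.9, 219.9]), array([609.8, 294.2, 284.1])]
 foot 1017 ((744.519775390625, 279.4024353027344), (386.76177978515625, 149.57601928710938), 4.583228588104248) [[545.8 338.5]
 [557.7 189.4]
 [943.3 220.3]
 [931.3 369.4]]
 teal 73 [632.   86.3 336.3] [617.1  62.  318.2] [652.7 100.1 357.4]
```

View pics/scenec.png

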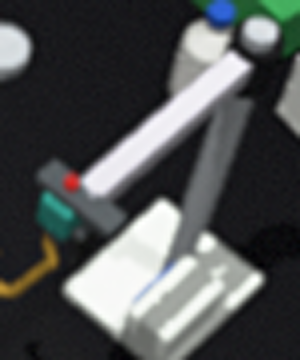

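The crop shows the arm running down-left from the column top at (245,60) to the head's red dot at (70,182). The teal head is below that and the hook at (20,270). The estimates agree with each other:
- **Stand:** origin about (652,76), yaw about 9°.
- **Cradle:** origin about (547,-286), yaw about -17°, post at (452,-257).

I'll move above the post now.

```bash
cat >> h.py <<'E'
def go(pos,yaw,s=None):
    "shift/turn in tool axes from present pose to tool-down pose"
    s=s or readout.get_state(); R=Ro.from_euler("xyz",s["orientation"],degrees=True)
    t=Ro.from_euler("xyz",[180,0,yaw],degrees=True)
    print("dp",np.round(R.inv().apply(np.array(pos)-s["ee_pos"]),1),"twist",np.round((R.inv()*t).as_rotvec(),3))
E
python3 -c "
from h import *
go([452,-257,340],163)"
```

```text
dp [ 297.8 -123.7   64.5] twist [-0.000e+00 -2.000e-03 -2.401e+00]
```

>>> play_rows([
  {"dp": [298,-124,64],"twist": [0,0,-2.4],"hand": 0},
  {"dp": [298,-124,64],"twist": [0,0,-2.4],"hand": 0},
  {"dp": [298,-124,64],"twist": [0,0,-2.4],"hand": 0},
  {"dp": [298,-124,64],"twist": [0,0,-2.4],"hand": 0},
  {"dp": [298,-124,64],"twist": [0,0,-2.4],"hand": 0},
  {"dp": [298,-124,64],"twist": [0,0,-2.4],"hand": 0},
  {"dp": [298,-124,64],"twist": [0,0,-2.4],"hand": 0},
  {"dp": [298,-124,64],"twist": [0,0,-2.4],"hand": 0},
  {"dp": [298,-124,64],"twist": [0,0,-2.4],"hand": 0},
  {"dp": [298,-124,64],"twist": [0,0,-2.4],"hand": 0},
  {"dp": [298,-124,64],"twist": [0,0,-2.4],"hand": 0},
  {"dp": [298,-124,64],"twist": [0,0,-2.4],"hand": 0},
  {"dp": [298,-124,64],"twist": [0,0,-2.4],"hand": 0},
  {"dp": [298,-124,64],"twist": [0,0,-2.4],"hand": 0},
  {"dp": [298,-124,64],"twist": [0,0,-2.4],"hand": 0},
  {"dp": [298,-124,64],"twist": [0,0,-2.4],"hand": 0},
  {"dp": [298,-124,64],"twist": [0,0,-2.4],"hand": 0},
  {"dp": [298,-124,64],"twist": [0,0,-2.4],"hand": 0},
  {"dp": [298,-124,64],"twist": [0,0,-2.4],"hand": 0},
  {"dp": [298,-124,64],"twist": [0,0,-2.4],"hand": 0},
])

```text
clock: 1.77
ee_pos: [452.0, -256.8, 340.4]
orientation: [180.0, -0.0, 163.3]
ft_force: [0.6, 0.0, -0.3]
width: 88.0
gripper_force: 0.0
```

```bash
python3 - <<'E'
from h import *
from rig import grab_frame
np.set_printoptions(precision=1,suppress=True)
s=readout.get_state();im,d=grab_frame("wrist");cv2.imwrite("pics/w1.png",im);W=cloud("wrist",d,wristT(s));np.savez("w1.npz",im=im,W=W,d=d)
print(s["ee_pos"],s["orientation"],s["ft_force"],s["clock"])
H,S,V=cv2.split(cv2.cvtColor(im,cv2.COLOR_BGR2HSV))
m=(H>105)&(H<130)&(S>130)&(d>0)&(np.hypot(W[...,0]-452,W[...,1]+257)<50)
P=W[m];print("post",len(P),np.percentile(P[:,2],[5,50,98]));T=P[P[:,2]>94];print(len(T),T.mean(0),cv2.minAreaRect(T[:,:2].astype(np.float32)))
m=(S<70)&(V>110)&(W[...,2]>10)&(W[...,2]<30)&(np.hypot(W[...,0]-520,W[...,1]+276)<120)
Q=W[m][:,:2].astype(np.float32);print("tray",cv2.minAreaRect(Q))
E
```

```text
[ 452.  -256.8  340.4] [180.   -0.  163.3] [ 0.6  0.  -0.3] 1.7667
post 1026 [24.1 95.6 99.8]
530 [ 451.1 -258.4   98.4] ((451.6294860839844, -258.5103759765625), (18.1129150390625, 14.999353408813477), 73.7457046508789)
tray ((504.5463562011719, -275.3179626464844), (76.17967987060547, 139.6294403076172), 73.01244354248047)
```

View pics/w1.png

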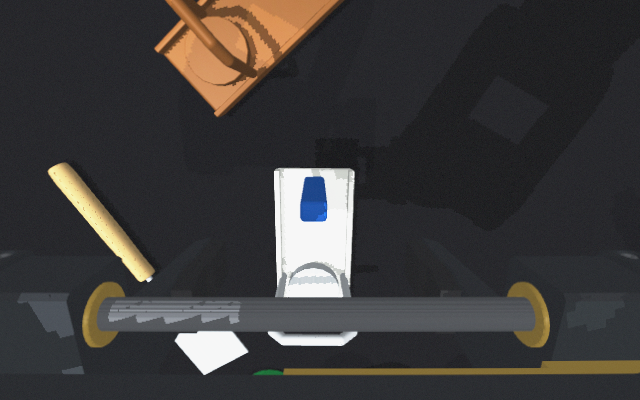

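The wrist view shows the blue post at (313,198), upright between the fingers. The brown look-alike at (240,50) is clear of them. I'll go down and grip.

>>> play_rows([
  {"dp": [0,-2,40],"twist": [0,0,0],"hand": 0},
  {"dp": [0,-2,75],"twist": [0,0,0],"hand": 0},
  {"dp": [0,-2,105],"twist": [0,0,0],"hand": 0},
  {"dp": [0,-2,121],"twist": [0,0,0.005],"hand": 0},
  {"dp": [0,-2,121],"twist": [0,0,0.005],"hand": 0},
  {"dp": [0,-2,121],"twist": [0,0,0.005],"hand": 0.5},
  {"dp": [0,-2,121],"twist": [0,0,0.005],"hand": 1},
  {"dp": [0,-2,121],"twist": [0,0,0.005],"hand": 1},
  {"dp": [0,-2,121],"twist": [0,0,0.005],"hand": 1},
  {"dp": [0,-2,121],"twist": [0,0,0.005],"hand": 1},
  {"dp": [0,-2,121],"twist": [0,0,0.005],"hand": 1},
  {"dp": [0,-2,121],"twist": [0,0,0.005],"hand": 1},
  {"dp": [0,-2,121],"twist": [0,0,0.005],"hand": 1},
  {"dp": [0,-2,121],"twist": [0,0,0.005],"hand": 1},
])

```text
clock: 2.98
ee_pos: [451.5, -258.7, 219.8]
orientation: [-180.0, 0.0, 162.6]
ft_force: [0.3, -0.1, -0.0]
width: 30.4
gripper_force: 0.0
```

>>> play_rows([
  {"dp": [0,0,0],"twist": [0,0,0],"hand": 1},
  {"dp": [0,0,0],"twist": [0,0,0],"hand": 1},
  {"dp": [0,0,0],"twist": [0,0,0],"hand": 1},
  {"dp": [0,0,0],"twist": [0,0,0],"hand": 1},
  {"dp": [0,0,0],"twist": [0,0,0],"hand": 1},
  {"dp": [0,0,-5],"twist": [0,0,0],"hand": 1},
  {"dp": [0,0,-12],"twist": [0,0,0],"hand": 1},
  {"dp": [0,0,-25],"twist": [0,0,0],"hand": 1},
  {"dp": [0,0,-40],"twist": [0,0,0],"hand": 1},
  {"dp": [0,0,-60],"twist": [0,0,0],"hand": 1},
  {"dp": [0,0,-80],"twist": [0,0,0],"hand": 1},
  {"dp": [0,0,-100],"twist": [0,0,0],"hand": 1},
  {"dp": [0,0,-115],"twist": [0,0,0],"hand": 1},
  {"dp": [0,0,-120],"twist": [0,0,0],"hand": 1},
  {"dp": [0,0,-120],"twist": [0,0,0],"hand": 1},
  {"dp": [0,0,-120],"twist": [0,0,0],"hand": 1},
  {"dp": [0,0,-120],"twist": [0,0,0],"hand": 1},
  {"dp": [0,0,-120],"twist": [0,0,0],"hand": 1},
])

```text
clock: 4.48
ee_pos: [451.4, -258.6, 338.7]
orientation: [179.9, -0.1, 162.6]
ft_force: [0.5, -0.1, -3.9]
width: 20.1
gripper_force: 30.0
```

```bash
python3 - <<'E'
from h import *
from rig import grab_frame
np.set_printoptions(precision=2,suppress=True)
s=readout.get_state();im,d=grab_frame("wrist");W=cloud("wrist",d,wristT(s))
print(s["ee_pos"],s["orientation"],s["ft_force"],s["moment"],s["clock"],s["width"])
R=Ro.from_euler("xyz",s["orientation"],degrees=True);P=R.inv().apply((W-s["ee_pos"]).reshape(-1,3)).reshape(W.shape)
H,S,V=cv2.split(cv2.cvtColor(im,cv2.COLOR_BGR2HSV))
# tray plane relative to tool
m=(S<70)&(V>110)&(d>0)&(abs(P[...,1])<36)&(P[...,2]>190)&(P[...,2]<250)&(P[...,0]>-140)
Q=P[m];print(len(Q),np.percentile(Q,[2,50,98],axis=0))
Q=Q[abs(Q[:,2]-np.median(Q[:,2]))<6];A=np.c_[Q[:,:2],np.ones(len(Q))];c=np.linalg.lstsq(A,Q[:,2],rcond=None)[0];print("plane slope",c)
im2,d2=grab_frame("side");im3,d3=grab_frame("scene");np.savez("l.npz",i2=im2,d2=d2,i3=im3,d3=d3)
cv2.imwrite("pics/l.png",np.hstack([im[100:,160:480],im3[80:380,200:520]]))
E
```

```text
[ 451.35 -258.65  338.7 ] [179.94  -0.12 162.65] [ 0.54 -0.09 -3.9 ] [0.18 0.26 0.04] 4.4833 20.07946375883393
7669 [[-99.47 -34.48 196.64]
 [ -8.3   -0.09 210.51]
 [ 14.11  34.39 215.02]]
plane slope [  0.01  -0.   210.95]
```

View pics/l.png

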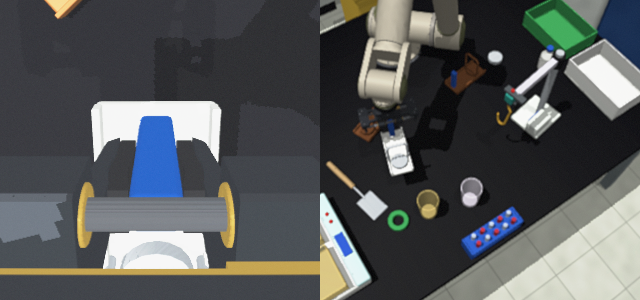

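```bash
python3 - <<'E'
from h import *
np.set_printoptions(precision=1,suppress=True)
z=np.load("l.npz");ex=np.array([np.cos(np.radians(9)),np.sin(np.radians(9))]);ey=np.array([-ex[1],ex[0]]);O=np.array([652.6,75.6])
for n,i,d in(("side",z["i2"],z["d2"]),("scene",z["i3"],z["d3"])):
    W=cloud(n,d);H,S,V=cv2.split(cv2.cvtColor(i,cv2.COLOR_BGR2HSV))
    Sx=np.dstack([(W[...,:2]-O)@ex,(W[...,:2]-O)@ey,W[...,2]])
    b=(d>0)&(abs(Sx[...,0])<80)&(abs(Sx[...,1])<60)&(Sx[...,2]>130)&(Sx[...,2]<320)
    P=Sx[b&(H>12)&(H<35)&(S>100)];print(n,"hook",len(P),np.percentile(P,[5,50,95],axis=0))
    for h in (150,170,190,210,230,250):
        q=P[abs(P[:,2]-h)<10]; print(h,len(q),np.median(q,0) if len(q) else '')
    P=Sx[(d>0)&(abs(Sx[...,0])<60)&(abs(Sx[...,1])<60)&(H>75)&(H<100)&(S>80)&(Sx[...,2]>280)];print(" teal",len(P),np.percentile(P,[5,50,95],axis=0))
    P=Sx[(d>0)&(Sx[...,1]>-20)&(Sx[...,1]<260)&(Sx[...,2]>357)&(Sx[...,2]<372)&(abs(Sx[...,0])<30)];print(" armtop",len(P));
    for y in(30,80,130,180):
        q=P[abs(P[:,1]-y)<20];print(y,np.median(q,0) if len(q) else '')
    P=W[(d>0)&(H<15)&(S>90)&(W[...,2]>15)&(W[...,2]<130)&(W[...,0]>300)&(W[...,0]<600)&(W[...,1]>-60)&(W[...,1]<300)];print(" brown",len(P),np.percentile(P,[2,50,98],axis=0) if len(P) else '')
E
```

```text
side hook 99 [[-50.3  -1.2 157.5]
 [-13.3   3.4 195.2]
 [ -2.    6.1 284. ]]
150 11 [-27.3   3.  157.7]
170 19 [-23.9   3.7 170.3]
190 23 [-44.8   3.  189. ]
210 11 [ -9.4   3.3 210.1]
230 11 [ -5.7   2.4 233.4]
250 10 [ -2.1   4.1 252.8]
 teal 74 [[-30.2  -5.5 321.5]
 [-19.6  13.9 335. ]
 [ -3.7  19.3 352.8]]
 armtop 573
30 [  1.3  25.8 361.8]
80 [ -0.5  80.1 361.5]
130 [ -1.2 131.  361.4]
180 [ -2.4 179.1 361.7]
 brown 280 [[301.1  87.6  15.6]
 [325.9 190.3  23.3]
 [360.9 231.6 114.5]]
scene hook 85 [[-36.3  -2.7 159.6]
 [ -2.3   0.4 200.1]
 [  8.8   3.9 279.1]]
150 6 [-19.    0.6 158.5]
170 18 [-22.7  -1.  168.5]
190 18 [-32.3   0.6 190.5]
210 9 [  1.8   0.6 211.9]
230 4 [  5.7  -0.7 231.9]
250 7 [  7.3  -0.  244.6]
 teal 87 [[-14.2 -15.7 321.8]
 [  0.5 -12.2 344.3]
 [ 13.   -4.2 357.3]]
 armtop 553
30 [ 10.   28.  363.6]
80 [  8.5  78.5 363.7]
130 [  6.3 130.9 363.9]
180 [  4.6 182.6 365.1]
 brown 216 [[300.8  75.5  15.2]
 [336.5 186.7  23.3]
 [365.5 228.8 114.4]]
```

```bash
python3 -c "
from h import *
go([481,45.5,336],190)"
```

```text
dp [ 62.5 299.2   3.4] twist [ 0.001 -0.001 -0.477]
```

>>> play_rows([
  {"dp": [1,6,0],"twist": [0,0,-0.01],"hand": 1},
  {"dp": [4,18,0],"twist": [0,0,-0.03],"hand": 1},
  {"dp": [8,36,0],"twist": [0,0,-0.06],"hand": 1},
  {"dp": [12,58,0],"twist": [0,0,-0.09],"hand": 1},
  {"dp": [17,80,0],"twist": [0,0,-0.13],"hand": 1},
  {"dp": [21,102,0],"twist": [0,0,-0.165],"hand": 1},
  {"dp": [26,124,0],"twist": [0,0,-0.2],"hand": 1},
  {"dp": [31,146,0],"twist": [0,0,-0.235],"hand": 1},
  {"dp": [35,168,0],"twist": [0,0,-0.27],"hand": 1},
  {"dp": [40,190,1],"twist": [0,0,-0.305],"hand": 1},
  {"dp": [44,212,1],"twist": [0,0,-0.34],"hand": 1},
  {"dp": [49,234,2],"twist": [0,0,-0.375],"hand": 1},
  {"dp": [53,254,2],"twist": [0,0,-0.41],"hand": 1},
  {"dp": [57,272,2],"twist": [0,0,-0.435],"hand": 1},
  {"dp": [60,286,3],"twist": [0,0,-0.455],"hand": 1},
  {"dp": [62,295,3],"twist": [0,0,-0.47],"hand": 1},
  {"dp": [62.5,299,3],"twist": [0,0,-0.477],"hand": 1},
  {"dp": [62.5,299,3],"twist": [0,0,-0.477],"hand": 1},
  {"dp": [62.5,299,3],"twist": [0,0,-0.477],"hand": 1},
  {"dp": [62.5,299,3],"twist": [0,0,-0.477],"hand": 1},
])

```text
clock: 6.3
ee_pos: [480.9, 44.8, 336.8]
orientation: [-180.0, -0.0, -170.1]
ft_force: [0.6, -0.5, -3.8]
width: 19.7
gripper_force: 30.0
```

```bash
python3 - <<'E'
from h import *
from rig import grab_frame
np.set_printoptions(precision=2,suppress=True)
s=readout.get_state();print(s["ee_pos"],s["orientation"],s["ft_force"],s["clock"])
a,_=grab_frame("scene");b,_=grab_frame("side")
f=lambda i:cv2.resize(i,(400,500),interpolation=2)
cv2.imwrite("pics/m.png",np.hstack([f(a[110:235,320:420]),f(b[160:285,230:330])]))
s=readout.get_state();im,d=grab_frame("wrist");W=cloud("wrist",d,wristT(s));H,S,V=cv2.split(cv2.cvtColor(im,cv2.COLOR_BGR2HSV))
P=W[(S<70)&(V>110)&(d>0)&(W[...,2]>100)&(W[...,2]<160)&(W[...,0]<520)&(W[...,0]>440)&(W[...,1]>0)&(W[...,1]<100)]
print(np.percentile(P,[2,50,98],axis=0),cv2.minAreaRect(P[:,:2].astype(np.float32)))
E
```

```text
[480.93  44.83 336.76] [-179.99   -0.   -170.07] [ 0.64 -0.47 -3.77] 6.3
[[461.9    7.2  120.4 ]
 [475.99  42.14 126.16]
 [497.06  80.88 136.75]] ((483.3693542480469, 44.62153244018555), (34.34156036376953, 76.0247802734375), 9.996429443359375)
```

View pics/m.png

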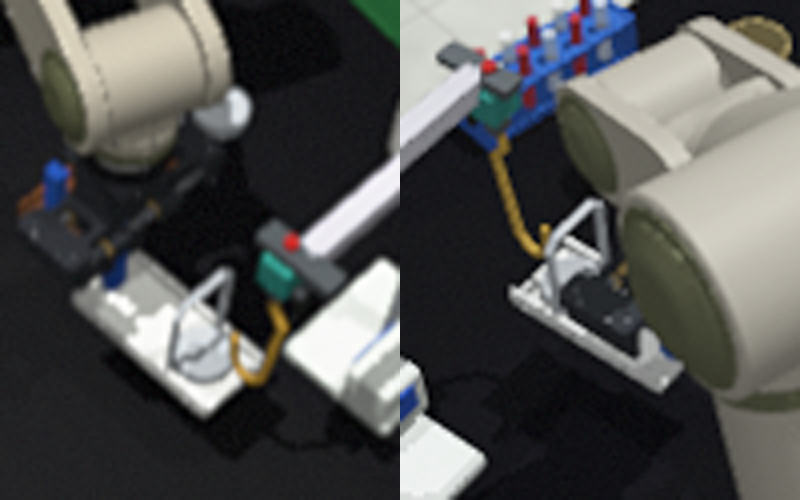

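The views show the bail facing the hook's mouth, lined up with it, with the bar above the hook's tip. I'll go forward.

>>> play_rows([
  {"dp": [-4,0,0],"twist": [0,0,0],"hand": 1},
  {"dp": [-10,0,0],"twist": [0,0,0],"hand": 1},
  {"dp": [-17,0,0],"twist": [0,0,0],"hand": 1},
  {"dp": [-24,0,0],"twist": [0,0,0],"hand": 1},
  {"dp": [-31,0,0],"twist": [0,0,0],"hand": 1},
  {"dp": [-38,0,0],"twist": [0,0,0],"hand": 1},
  {"dp": [-45,0,0],"twist": [0,0,0],"hand": 1},
  {"dp": [-51,0,0],"twist": [0,0,0],"hand": 1},
  {"dp": [-56,0,0],"twist": [0,0,0],"hand": 1},
  {"dp": [-60,0,0],"twist": [0,0,0],"hand": 1},
  {"dp": [-63,0,0],"twist": [0,0,0],"hand": 1},
  {"dp": [-66,0,0],"twist": [0,0,0],"hand": 1},
  {"dp": [-68,0,0],"twist": [0,0,0],"hand": 1},
  {"dp": [-70,0,0],"twist": [0,0,0],"hand": 1},
  {"dp": [-72,0,0],"twist": [0,0,0],"hand": 1},
  {"dp": [-74,0,0],"twist": [0,0,0],"hand": 1},
  {"dp": [-76,0,0],"twist": [0,0,0],"hand": 1},
  {"dp": [-78,0,0],"twist": [0,0,0],"hand": 1},
  {"dp": [-78,0,0],"twist": [0,0,0],"hand": 1},
  {"dp": [-78,0,0],"twist": [0,0,0],"hand": 1},
])

```text
clock: 8.12
ee_pos: [557.8, 58.9, 336.7]
orientation: [-180.0, -0.0, -170.0]
ft_force: [-0.9, -0.2, -4.5]
width: 19.4
gripper_force: 30.0
```

>>> play_rows([
  {"dp": [-1,0,0],"twist": [0,0,0],"hand": 1},
  {"dp": [-2,0,0],"twist": [0,0,0],"hand": 1},
  {"dp": [-2,0,0],"twist": [0,0,0],"hand": 1},
  {"dp": [-2,0,0],"twist": [0,0,0],"hand": 1},
  {"dp": [-2,0,0],"twist": [0,0,0],"hand": 1},
])

```text
clock: 8.53
ee_pos: [559.7, 59.2, 336.8]
orientation: [-180.0, -0.0, -170.0]
ft_force: [-0.1, 0.1, -3.6]
width: 19.8
gripper_force: 30.0
```

>>> play_rows([
  {"dp": [-1,0,0],"twist": [0,0,0],"hand": 1},
  {"dp": [-2,0,0],"twist": [0,0,0],"hand": 1},
  {"dp": [-2,0,0],"twist": [0,0,0],"hand": 1},
  {"dp": [-2,0,0],"twist": [0,0,0],"hand": 1},
  {"dp": [-2,0,0],"twist": [0,0,0],"hand": 1},
])

```text
clock: 8.95
ee_pos: [561.7, 59.6, 336.7]
orientation: [180.0, -0.0, -170.0]
ft_force: [-1.0, 0.1, -3.7]
width: 19.7
gripper_force: 30.0
```

>>> play_rows([
  {"dp": [-1,0,0],"twist": [0,0,0],"hand": 1},
  {"dp": [-2,0,0],"twist": [0,0,0],"hand": 1},
  {"dp": [-2,0,0],"twist": [0,0,0],"hand": 1},
  {"dp": [-2,0,0],"twist": [0,0,0],"hand": 1},
  {"dp": [-2,0,0],"twist": [0,0,0],"hand": 1},
])

```text
clock: 9.37
ee_pos: [563.7, 59.9, 336.7]
orientation: [180.0, -0.0, -170.0]
ft_force: [-0.5, -0.9, -4.3]
width: 19.3
gripper_force: 30.0
```

>>> play_rows([
  {"dp": [-1,0,0],"twist": [0,0,0],"hand": 1},
  {"dp": [-2,0,0],"twist": [0,0,0],"hand": 1},
  {"dp": [-2,0,0],"twist": [0,0,0],"hand": 1},
  {"dp": [-2,0,0],"twist": [0,0,0],"hand": 1},
  {"dp": [-2,0,0],"twist": [0,0,0],"hand": 1},
])

```text
clock: 9.78
ee_pos: [565.6, 60.3, 336.7]
orientation: [180.0, -0.0, -170.0]
ft_force: [-0.5, 0.5, -3.4]
width: 19.9
gripper_force: 30.0
```

>>> play_rows([
  {"dp": [-1,0,0],"twist": [0,0,0],"hand": 1},
  {"dp": [-2,0,0],"twist": [0,0,0],"hand": 1},
  {"dp": [-2,0,0],"twist": [0,0,0],"hand": 1},
  {"dp": [-2,0,0],"twist": [0,0,0],"hand": 1},
  {"dp": [-2,0,0],"twist": [0,0,0],"hand": 1},
])

```text
clock: 10.2
ee_pos: [567.6, 60.6, 336.7]
orientation: [180.0, -0.0, -170.0]
ft_force: [0.1, 0.3, -3.8]
width: 19.9
gripper_force: 30.0
```

>>> play_rows([
  {"dp": [-1,0,0],"twist": [0,0,0],"hand": 1},
  {"dp": [-1.5,0,0],"twist": [0,0,0],"hand": 1},
  {"dp": [-1.5,0,0],"twist": [0,0,0],"hand": 1},
  {"dp": [-1.5,0,0],"twist": [0,0,0],"hand": 1},
  {"dp": [-1.5,0,0],"twist": [0,0,0],"hand": 1},
])

```text
clock: 10.62
ee_pos: [569.1, 60.9, 336.7]
orientation: [180.0, -0.0, -170.0]
ft_force: [0.1, 0.4, -3.8]
width: 19.6
gripper_force: 30.0
```

>>> play_rows([
  {"dp": [-1,0,0],"twist": [0,0,0],"hand": 1},
  {"dp": [-1.5,0,0],"twist": [0,0,0],"hand": 1},
  {"dp": [-1.5,0,0],"twist": [0,0,0],"hand": 1},
  {"dp": [-1.5,0,0],"twist": [0,0,0],"hand": 1},
  {"dp": [-1.5,0,0],"twist": [0,0,0],"hand": 1},
])

```text
clock: 11.03
ee_pos: [570.5, 61.1, 336.7]
orientation: [180.0, -0.0, -170.0]
ft_force: [-2.2, 0.2, -3.6]
width: 20.1
gripper_force: 30.0
```

```bash
cat > v.py <<'E'
from h import *
from rig import grab_frame
import sys
np.set_printoptions(precision=2,suppress=True)
s=readout.get_state();print(s["ee_pos"],s["ft_force"],s["moment"],s["clock"])
out=[]
for n,c in(("scene",(345,145)),("side",(225,170))):
    i,d=grab_frame(n);W=cloud(n,d);H,S,V=cv2.split(cv2.cvtColor(i,cv2.COLOR_BGR2HSV))
    ex=np.array([.985,.174]);Q=np.dstack([(W[...,:2]-[648.7,75])@ex,(W[...,:2]-[648.7,75])@[-.174,.985],W[...,2]])
    m=(d>0)&(H>12)&(H<35)&(S>100)&(abs(Q[...,0])<70)&(abs(Q[...,1])<30)
    P=Q[m&(Q[...,2]>195)&(Q[...,2]<262)&(Q[...,0]>-25)]
    if len(P)>3: print(n,len(P),"shank x(z)=",np.polyfit(P[:,2]-230,P[:,0],1))
    out.append(cv2.resize(i[c[1]:c[1]+100,c[0]:c[0]+80],(400,500),interpolation=2))
cv2.imwrite(sys.argv[1],np.hstack(out))
E
python3 v.py pics/p1.png
```

```text
[570.51  61.12 336.71] [-2.19  0.21 -3.55] [-0.01  0.44  0.03] 11.0333
scene 25 shank x(z)= [-0.19 31.27]
side 12 shank x(z)= [-0.14 22.81]
```

View pics/p1.png

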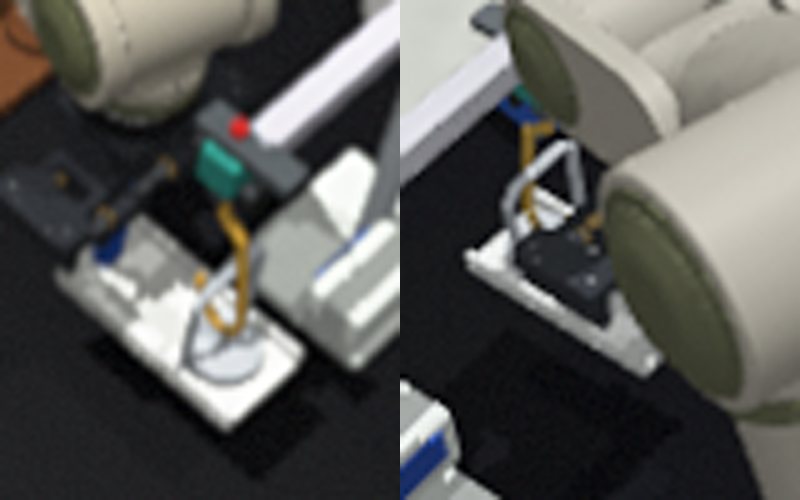

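The hook is against its rest: the shank leans 0.165 rad and the force has just risen. I'll press slightly more and hold.

>>> play_rows([
  {"dp": [-0.5,0,0],"twist": [0,0,0],"hand": 1},
  {"dp": [-0.8,0,0],"twist": [0,0,0],"hand": 1},
  {"dp": [-0.8,0,0],"twist": [0,0,0],"hand": 1},
  {"dp": [-0.8,0,0],"twist": [0,0,0],"hand": 1},
  {"dp": [-0.8,0,0],"twist": [0,0,0],"hand": 1},
  {"dp": [-0.8,0,0],"twist": [0,0,0],"hand": 1},
])

```text
clock: 11.63
ee_pos: [571.3, 61.3, 336.7]
orientation: [180.0, -0.0, -170.0]
ft_force: [-4.4, -1.5, -3.0]
width: 19.9
gripper_force: 30.0
```

>>> play_rows([
  {"dp": [0,0,0],"twist": [0,0,0],"hand": 1},
  {"dp": [0,0,0],"twist": [0,0,0],"hand": 1},
  {"dp": [0,0,0],"twist": [0,0,0],"hand": 1},
  {"dp": [0,0,0],"twist": [0,0,0],"hand": 1},
  {"dp": [0,0,0],"twist": [0,0,0],"hand": 1},
  {"dp": [0,0,0],"twist": [0,0,0],"hand": 1},
  {"dp": [0,0,0],"twist": [0,0,0],"hand": 1},
  {"dp": [0,0,0],"twist": [0,0,0],"hand": 1},
  {"dp": [0,0,0],"twist": [0,0,0],"hand": 1},
  {"dp": [0,0,0],"twist": [0,0,0],"hand": 1},
  {"dp": [0,0,0],"twist": [0,0,0],"hand": 1},
  {"dp": [0,0,0],"twist": [0,0,0],"hand": 1},
])

```text
clock: 12.63
ee_pos: [571.4, 61.3, 336.7]
orientation: [180.0, -0.0, -170.0]
ft_force: [-4.8, -1.8, -2.9]
width: 19.7
gripper_force: 30.0
```

>>> play_rows([
  {"dp": [0.8,0,0.5],"twist": [0,0,0],"hand": 1},
  {"dp": [0.8,0,2],"twist": [0,0,0],"hand": 1},
  {"dp": [0.4,0,5],"twist": [0,0,0],"hand": 1},
  {"dp": [-0.2,0,9],"twist": [0,0,0],"hand": 1},
  {"dp": [-0.8,0,13],"twist": [0,0,0],"hand": 1},
  {"dp": [-1.4,0,17],"twist": [0,0,0],"hand": 1},
  {"dp": [-2,0,21],"twist": [0,0,0],"hand": 1},
  {"dp": [-2.6,0,25],"twist": [0,0,0],"hand": 1},
  {"dp": [-3.2,0,29],"twist": [0,0,0],"hand": 1},
  {"dp": [-3.8,0,32],"twist": [0,0,0],"hand": 1},
  {"dp": [-4,0,34],"twist": [0,0,0],"hand": 1},
  {"dp": [-4,0,35],"twist": [0,0,0],"hand": 1},
  {"dp": [-4,0,35],"twist": [0,0,0],"hand": 1},
  {"dp": [-4,0,35],"twist": [0,0,0],"hand": 1},
])

```text
clock: 13.8
ee_pos: [575.3, 62.0, 301.8]
orientation: [-180.0, 0.0, -170.0]
ft_force: [0.3, -0.3, -3.2]
width: 19.7
gripper_force: 30.0
```

>>> play_rows([
  {"dp": [-0.5,0,3],"twist": [0,0,0],"hand": 1},
  {"dp": [-1,0,7],"twist": [0,0,0],"hand": 1},
  {"dp": [-1.5,0,11],"twist": [0,0,0],"hand": 1},
  {"dp": [-2,0,15],"twist": [0,0,0],"hand": 1},
  {"dp": [-2,0,18],"twist": [0,0,0],"hand": 1},
  {"dp": [-2,0,20],"twist": [0,0,0],"hand": 1},
  {"dp": [-2,0,20],"twist": [0,0,0],"hand": 1},
  {"dp": [-2,0,20],"twist": [0,0,0],"hand": 1},
])

```text
clock: 14.47
ee_pos: [577.1, 62.4, 281.5]
orientation: [180.0, -0.1, -170.0]
ft_force: [-0.5, 0.2, -4.0]
width: 19.7
gripper_force: 30.0
```

```bash
python3 v.py pics/p2.png
```

```text
[577.09  62.36 281.47] [-0.48  0.18 -4.01] [0.01 0.31 0.02] 14.4667
scene 27 shank x(z)= [-0.06 29.21]
side 19 shank x(z)= [-0.15 23.05]
```

View pics/p2.png

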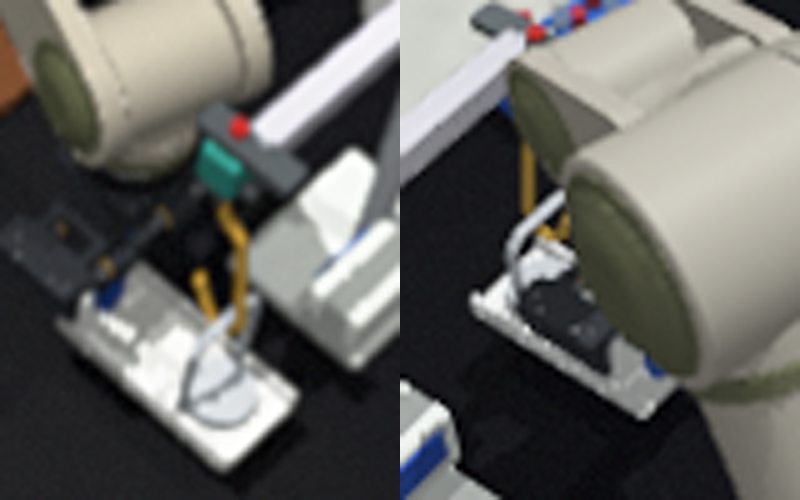

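The bar is inside the hook, behind its tip. I'll ease the hook back to plumb.

>>> play_rows([
  {"dp": [0.5,0,0.5],"twist": [0,0,0],"hand": 1},
  {"dp": [1.5,0,1],"twist": [0,0,0],"hand": 1},
  {"dp": [3,0,1.5],"twist": [0,0,0],"hand": 1},
  {"dp": [4.5,0,2],"twist": [0,0,0],"hand": 1},
  {"dp": [6,0,2.5],"twist": [0,0,0],"hand": 1},
  {"dp": [7.5,0,3],"twist": [0,0,0],"hand": 1},
  {"dp": [9,0,3.5],"twist": [0,0,0],"hand": 1},
  {"dp": [10.5,0,4],"twist": [0,0,0],"hand": 1},
  {"dp": [12,0,4.5],"twist": [0,0,0],"hand": 1},
  {"dp": [13.5,0,5],"twist": [0,0,0],"hand": 1},
  {"dp": [15,0,5],"twist": [0,0,0],"hand": 1},
  {"dp": [16.5,0,5],"twist": [0,0,0],"hand": 1},
  {"dp": [18,0,5],"twist": [0,0,0],"hand": 1},
  {"dp": [19.5,0,5],"twist": [0,0,0],"hand": 1},
  {"dp": [21,0,5],"twist": [0,0,0],"hand": 1},
  {"dp": [22.5,0,5],"twist": [0,0,0],"hand": 1},
  {"dp": [24,0,5],"twist": [0,0,0],"hand": 1},
  {"dp": [25.5,0,5],"twist": [0,0,0],"hand": 1},
  {"dp": [26.5,0,5],"twist": [0,0,0],"hand": 1},
  {"dp": [27,0,5],"twist": [0,0,0],"hand": 1},
])

```text
clock: 16.23
ee_pos: [550.5, 57.6, 276.8]
orientation: [180.0, -0.0, -170.0]
ft_force: [0.4, 0.4, -3.7]
width: 19.9
gripper_force: 30.0
```

>>> play_rows([
  {"dp": [0,0,1],"twist": [0,0,0],"hand": 1},
  {"dp": [0,0,2],"twist": [0,0,0],"hand": 1},
  {"dp": [0,0,3],"twist": [0,0,0],"hand": 1},
  {"dp": [0,0,4],"twist": [0,0,0],"hand": 1},
  {"dp": [0,0,5],"twist": [0,0,0],"hand": 1},
  {"dp": [0,0,6],"twist": [0,0,0],"hand": 1},
  {"dp": [0,0,6],"twist": [0,0,0],"hand": 1},
  {"dp": [0,0,6],"twist": [0,0,0],"hand": 1},
  {"dp": [0,0,6],"twist": [0,0,0],"hand": 1},
  {"dp": [0,0,6],"twist": [0,0,0],"hand": 1},
])

```text
clock: 17.07
ee_pos: [550.7, 57.6, 270.8]
orientation: [-180.0, 0.0, -170.0]
ft_force: [-0.7, 0.3, -2.9]
width: 19.7
gripper_force: 30.0
```

>>> play_rows([
  {"dp": [0,0,1],"twist": [0,0,0],"hand": 1},
  {"dp": [0,0,2],"twist": [0,0,0],"hand": 1},
  {"dp": [0,0,3],"twist": [0,0,0],"hand": 1},
  {"dp": [0,0,4],"twist": [0,0,0],"hand": 1},
  {"dp": [0,0,4],"twist": [0,0,0],"hand": 1},
  {"dp": [0,0,4],"twist": [0,0,0],"hand": 1},
  {"dp": [0,0,4],"twist": [0,0,0],"hand": 1},
  {"dp": [0,0,4],"twist": [0,0,0],"hand": 1},
])

```text
clock: 17.73
ee_pos: [550.7, 57.6, 266.9]
orientation: [-180.0, 0.0, -170.0]
ft_force: [-0.1, -0.2, -0.8]
width: 19.9
gripper_force: 30.0
```

```bash
python3 v.py pics/p3.png
```

```text
[550.73  57.64 266.91] [-0.12 -0.16 -0.81] [ 0.06 -0.17  0.04] 17.7333
scene 27 shank x(z)= [-0.05 18.35]
side 33 shank x(z)= [-0.03  9.99]
```

View pics/p3.png

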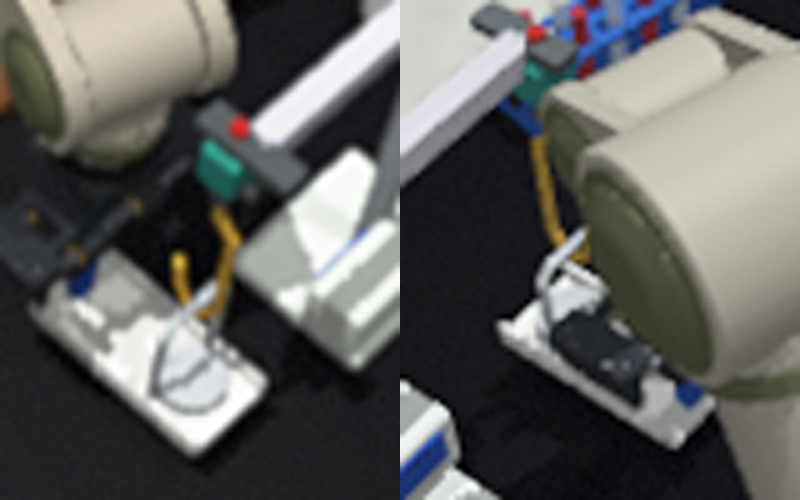

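The bar is seated, the hook is close to plumb and the weight is on the scale. I'll release.

>>> play_rows([
  {"dp": [0,0,0],"twist": [0,0,0],"hand": 0.75},
  {"dp": [0,0,0],"twist": [0,0,0],"hand": 0.7},
  {"dp": [0,0,0],"twist": [0,0,0],"hand": 0.6},
  {"dp": [0,0,0],"twist": [0,0,0],"hand": 0.4},
  {"dp": [0,0,0],"twist": [0,0,0],"hand": 0.2},
  {"dp": [0,0,0],"twist": [0,0,0],"hand": 0},
  {"dp": [0,0,0],"twist": [0,0,0],"hand": 0},
  {"dp": [0,0,0],"twist": [0,0,0],"hand": 0},
  {"dp": [0,0,0],"twist": [0,0,0],"hand": 0},
  {"dp": [0,0,0],"twist": [0,0,0],"hand": 0},
  {"dp": [0,0,0],"twist": [0,0,0],"hand": 0},
  {"dp": [0,0,0],"twist": [0,0,0],"hand": 0},
])

```text
clock: 18.83
ee_pos: [550.7, 57.6, 266.8]
orientation: [180.0, -0.0, -170.0]
ft_force: [-0.8, 0.4, 0.3]
width: 87.8
gripper_force: 0.0
```

>>> play_rows([
  {"dp": [3,0,0],"twist": [0,0,0],"hand": 0},
  {"dp": [10,0,0],"twist": [0,0,0],"hand": 0},
  {"dp": [20,0,0],"twist": [0,0,0],"hand": 0},
  {"dp": [32,0,0],"twist": [0,0,0],"hand": 0},
  {"dp": [45,0,0],"twist": [0,0,0],"hand": 0},
  {"dp": [60,0,0],"twist": [0,0,0],"hand": 0},
  {"dp": [75,0,-10],"twist": [0,0,0],"hand": 0},
  {"dp": [90,0,-30],"twist": [0,0,0],"hand": 0},
  {"dp": [100,0,-50],"twist": [0,0,0],"hand": 0},
  {"dp": [110,0,-75],"twist": [0,0,0],"hand": 0},
  {"dp": [110,0,-100],"twist": [0,0,0],"hand": 0},
  {"dp": [110,0,-110],"twist": [0,0,0],"hand": 0},
  {"dp": [110,0,-110],"twist": [0,0,0],"hand": 0},
])

```text
clock: 19.92
ee_pos: [441.8, 38.6, 378.9]
orientation: [-179.9, 0.3, -170.0]
ft_force: [0.3, 0.3, -0.1]
width: 88.4
gripper_force: 0.0
```

```bash
python3 v.py pics/p4.png; for i in 1 2 3 4 5;do python3 v.py pics/q$i.png;done
```

```text
[441.78  38.56 378.91] [ 0.26  0.35 -0.11] [ 0.1  -0.12 -0.03] 19.9167
scene 23 shank x(z)= [-0.01 17.06]
side 32 shank x(z)= [0.02 9.71]
[441.83  38.59 376.31] [ 0.81 -0.06  0.08] [ 0.08 -0.11  0.06] 20.0167
scene 22 shank x(z)= [-0.03 17.04]
side 28 shank x(z)= [ 0.06 10.07]
[442.07  38.58 375.64] [-0.72 -0.05 -0.04] [ 0.1  -0.12  0.01] 20.1167
scene 22 shank x(z)= [ 0.1  15.09]
side 33 shank x(z)= [0.01 9.48]
[442.28  38.56 375.74] [-0.36 -0.51 -0.64] [ 0.11 -0.15 -0.04] 20.2167
scene 24 shank x(z)= [-0.02 16.89]
side 32 shank x(z)= [ 0.05 10.25]
[442.4   38.54 376.05] [ 0.49 -0.24 -0.15] [ 0.07 -0.16  0.01] 20.3167
scene 22 shank x(z)= [-0.03 16.46]
side 31 shank x(z)= [0.01 9.65]
[442.42  38.55 376.34] [0.74 0.7  0.39] [ 0.04 -0.12 -0.03] 20.4167
scene 22 shank x(z)= [-0.02 16.92]
side 32 shank x(z)= [-0.01  9.48]
```

View pics/p4.png

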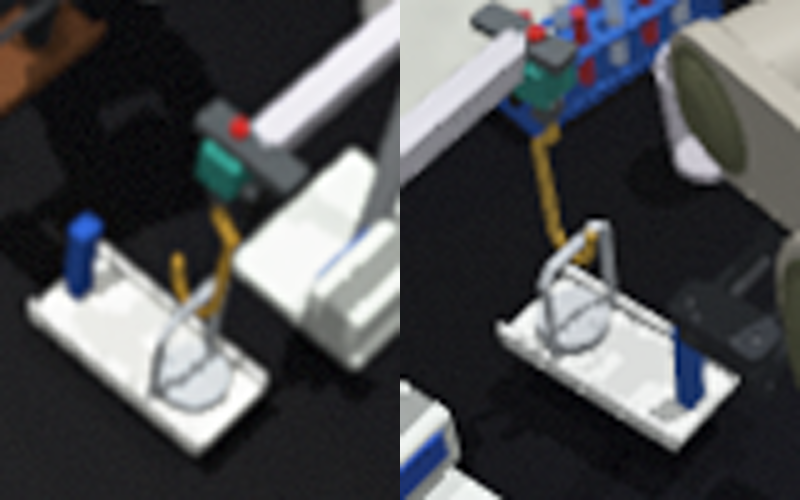

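The cradle hangs level from the hook, which is plumb. I'll let it settle briefly, check for motion and hand in.

>>> play_rows([
  {"dp": [0,0,0],"twist": [0,0,0],"hand": 0},
  {"dp": [0,0,0],"twist": [0,0,0],"hand": 0},
  {"dp": [0,0,0],"twist": [0,0,0],"hand": 0},
  {"dp": [0,0,0],"twist": [0,0,0],"hand": 0},
  {"dp": [0,0,0],"twist": [0,0,0],"hand": 0},
  {"dp": [0,0,0],"twist": [0,0,0],"hand": 0},
  {"dp": [0,0,0],"twist": [0,0,0],"hand": 0},
  {"dp": [0,0,0],"twist": [0,0,0],"hand": 0},
  {"dp": [0,0,0],"twist": [0,0,0],"hand": 0},
  {"dp": [0,0,0],"twist": [0,0,0],"hand": 0},
  {"dp": [0,0,0],"twist": [0,0,0],"hand": 0},
  {"dp": [0,0,0],"twist": [0,0,0],"hand": 0},
  {"dp": [0,0,0],"twist": [0,0,0],"hand": 0},
  {"dp": [0,0,0],"twist": [0,0,0],"hand": 0},
  {"dp": [0,0,0],"twist": [0,0,0],"hand": 0},
  {"dp": [0,0,0],"twist": [0,0,0],"hand": 0},
  {"dp": [0,0,0],"twist": [0,0,0],"hand": 0},
  {"dp": [0,0,0],"twist": [0,0,0],"hand": 0},
  {"dp": [0,0,0],"twist": [0,0,0],"hand": 0},
  {"dp": [0,0,0],"twist": [0,0,0],"hand": 0},
])

```text
clock: 22.18
ee_pos: [442.3, 38.6, 376.7]
orientation: [180.0, -0.0, -170.0]
ft_force: [-0.0, 0.3, -0.6]
width: 88.2
gripper_force: 0.0
```

```bash
python3 - <<'E'
from h import *
from rig import grab_frame, job
for k in range(16):
    i,d=grab_frame("scene");W=cloud("scene",d);H,S,V=cv2.split(cv2.cvtColor(i,cv2.COLOR_BGR2HSV))
    m=(H>105)&(H<130)&(S>130)&(d>0)&(np.hypot(W[...,0]-550,W[...,1]-57)<40)&(W[...,2]>60)
    P=W[m];T=P[P[:,2]>np.percentile(P[:,2],60)];print(k,len(P),T.mean(0).round(1))
E
```

```text
0 69 [552.7  55.6 143.8]
1 70 [552.6  56.  144.3]
2 69 [552.5  55.7 143.5]
3 70 [551.9  55.2 143.2]
4 69 [552.7  55.1 143.2]
5 70 [553.1  54.8 143.6]
6 71 [552.6  55.  143.7]
7 70 [552.5  55.1 143.1]
8 71 [553.3  54.6 144.8]
9 70 [552.5  54.9 143.7]
10 71 [552.9  54.9 144.2]
11 69 [552.6  55.1 143.4]
12 69 [553.1  55.2 144.4]
13 69 [552.4  55.3 143.9]
14 69 [552.6  54.6 144.3]
15 69 [552.2  55.3 143.2]
```

Over 16 frames the post moves less than about 1.5 mm, so the cradle is still.

```bash
python3 -c "
from rig import job
print(job.finish_job())"
```

```text
the job is handed in; nothing more can be done
None
```

The job is handed in (no verdict came back): I held the hook on its rest for over 1 s at about 5 N, and the cradle now hangs level and still from the plumb hook, with the gripper clear.

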